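Close the lane stop up to the stock

ROBOT

A 6-joint arm with a two-finger parallel gripper is mounted at the origin on the work surface. World frame = base frame: x ahead of the robot, y to its left, z up, the work surface at z = 0. Lengths are in m, angles in rad, forces in N, time in s.
With the tool pointing down it reaches from about 0.425 to 0.95 m from the base axis. Payload 3.5 kg.
Tool frame: the origin (TCP) lies midway between the tips of the shut fingers; the grasp point (between the pads) lies 19 mm behind it; z points along the fingers, y is the direction in which the jaws open and shut (so a half turn about z gives the same grasp; the last joint's range is limited). The gripper opens to 85 mm and grips with 20 to 120 N. Pads are 22 mm wide; open, the fingers measure 114 mm over their backs; the gripper's body (76 mm by 85 mm) begins 54 mm behind the grasp point. The pads swing forward as they close: fully open they stand 13 mm farther back than shut.
Start: joints at [-1.448, 0.286, 1.577, -0, 1.279, -0.15], TCP at [0.182, -0.65, 0.231] pointing down, gripper open.
Joint ranges: [-2.77, 2.77], [-0.9, 2.22], [0.21, 2.48], [-1.53, 4.67], [0.24, 2.81], [-2.84, 2.84]. Speed limits (rad/s): [2.79, 2.79, 3.14, 3.14, 3.14, 3.14].

INTERFACE

Orientations are given as a unit quaternion [x, y, z, w].
In Python, from plant import * gives the robot as it stands.
- The arm moves only by the shell command python3 -m jog 'ROWS' [FORCE]. ROWS is a JSON object of lists of equal length, an entry for each row: "travel": the shift along the world's x, y, z in mm, a list of three; "dr": the turn, a rotation vector about the world's x, y, z in degrees, a list of three; "jaw": the closure in counts, from 0 (fully open) to 255 (shut). In form: {"travel": [[x, y, z], ...], "dr": [[wx, wy, wz], ...], "jaw": [jaw, ...]}. A call has 1 to 5 rows; each row shifts and turns the commanded pose from where the row before left it; what a row does not reach is not made up. A row lasts 1/12 s, in which the tool goes at most 41.7 mm and 7.16 degrees, less where a joint would pass 70% of its speed; a pose out of reach is approached as far as the arm can. A call is refused whole if a number of a shift passes 41.7 or a number of a turn 7.16, either way. A call with a gripper value outside its range is refused whole. The fingers move at their own pace and stop on an object; FORCE is the grip in N (left out, the last holds). Time passes only in rows, so rows that do not move let the fingers close. It gives the time, the measured TCP pose, the force and the opening at its end, in the units of the state.
- get_state(): the state, without advancing time (a new reading comes with each control period).
- read_camera(name): name is "side" or "top"; returns the picture (420x560x3 uint8, red, green, blue); there is no depth.
- camera_info(name): a dict with "K" (3x3 intrinsics, pixels), "k1" (the pictures are not rectified: a ray, as slopes to the right and down, at radius r is drawn at 1 + k1 r^2 times it, then the intrinsics apply), "R" (3x3) and "t" (3): a world point X has camera coordinates R X + t. Camera axes: x right, y down, z forward; pixel columns grow to the right and rows downward; lengths in m; the calibration is good to about 2 mm. A picture is of the moment at which its call begins. camera_info takes no time and is no camera call.
- sign_off(): hands the job in, once; it reports no verdict.
The state is a dict: "time": time; "qpos": joint angles; "dq": joint speeds; "joint_efforts": joint torques, N m; "eef_pos": TCP position; "tcp_rot": TCP orientation; "contact_force": force on the tool from outside, world axes, zero at the start; "wrist_torque": the same for the moment, N m; "opening": opening from 0.0 (shut) to 1.0 (fully open).
Only numpy, scipy, OpenCV 4.12 (cv2) and the standard library are available. Lean on these libraries where they do the work, as an engineer would, in place of code of your own. Each camera call takes 0.05 s, during which the arm holds its last target. There are 200 camera calls.

TASK

Close up the lane on the stock display: squeeze the stop's release lever against its post and keep it squeezed while you slide the stop along its rail, so that its paddle pushes the carton in its lane along against the end wall; there press it home with a force of about 15 N for a moment. Then let the lever go so that its pawl drops into the rail notch there and the stop is locked with the carton snug. Do not dent the carton, do not push it with the gripper, and leave the other two cartons and the loose hardware in their lanes alone.

Things in the scene. Friction and masses are not known exactly. Their poses are not given: they have to be found in the camera images.
- lane_unit: Fixed grey steel stock display: 6 mm plate, a notched rail and beside it three lanes (54 mm wide, walls to z = 24 mm), all along y. Origin: on the work surface under the rail's centre line. Rail at x = 0, 20 mm wide, top z = 32 mm; lane centre lines at x = 62, 120, 178 mm. Only the lane at 62 mm has the sliding stop.
- end_wall (a point): Point on the inner face of the end wall of the stop's lane, at its centre line, 30 mm above the work surface; axes as lane_unit, the wall lies on the -y side of the lane and is 48 mm high.
- stop_grip (a point): Grip of the sliding aluminium stop that straddles the rail: 100 mm above the work surface, midway between the outer faces of the fixed post (+y side, outer face 12 mm away) and the lever blade (-y side) when squeezed; axes as lane_unit. Both 24 mm wide (x); post 10 mm thick, top z = 117 mm. Pinch both together from above, closing along y. The rest of the stop is below z = 51 mm.
- lever_tip (a point): Upper end of the dark release lever blade (8 mm thick, tip at z = 114 mm, hinged on the stop at z = 32 mm). At rest it leans out to -y: post and blade together are 39 mm thick at stop_grip's height, 42 mm at the tip; fully squeezed the blade is upright and they are 24 mm.
- paddle_face (a point): Centre of the paddle's pushing face, part of the stop: 41 mm to the -y side and 62 mm to the +x side of stop_grip, 30 mm above the work surface, facing the end wall (-y). Paddle 48 mm wide, top z = 51 mm.
- stop (a joint): Travel of the stop (m): 0 at the start, latched; grows towards the end wall (-y). Notches every 0.020, 9 mm wide, 5.5 mm deep, for a 6 mm pawl: 1.5 mm play either way. At 0 the paddle face is 200.5 mm from the end wall; a carton of 60, 80 or 100 mm pressed home puts the pawl over a notch (0.5 mm past its middle). Sliding friction about 3 N, plus the carton's 1 to 5 N.
- lever (a joint): Lever angle (rad): 0 at rest, pawl down in a notch; about 0.16 with the pawl on top of a tooth; 0.22 fully squeezed, at its own stop. Sprung: about 3 N at the blade's upper part to start it, 6 N to hold it fully squeezed. A grip of 25 to 40 N holds lever and stop.
- carton_short: Closed cardboard carton 60 mm long (y), 50 mm wide, 45 mm high, 0.25 to 0.5 kg. Origin at the centre of its underside, which lies on the display's plate. Any one of the three cartons stands loosely in the stop's lane between paddle and end wall. Press it home with about 15 N on the carton (12 to 20); over 22 N dents it.
- carton_mid: The like, 80 mm long.
- carton_long: The like, 100 mm long.
- bushing_a: Loose black steel bushing, 34 mm across, 26 mm high, standing in the middle lane: leave alone. Origin at the centre of its underside.
- eyebolt_a: Loose steel eyebolt lying in the lane farthest from the rail, ring 44 mm across: leave alone. Origin at the ring's centre, underside.
Things that resemble listed ones, but are neither listed nor needed, are in the scene too. Leave any orange look-alike of the carton_short alone. What is shaped like the carton_long but yellow is not meant.

How it is judged:
By the outcome, as a careful person would: the job done as asked, in the order asked, and still so for the second after the job is handed in, with the robot touching nothing.
It also fails if it takes over 53 s, if anything falls off the work surface, if the arm or the gripper's body presses on something with over 40 N, if the wrist force passes 120 N, or if a joint passes its speed limit or range.

## Working session

There is one attempt and no reset: what is moved stays moved. The work goes in short steps, Python scripts to look and compute and a shell command to move; the robot and the scene stay as the last step left them, time stands still between calls to the robot, and variables do not carry over. Pictures are saved under pics/ and viewed, about 8 in all and at most 12, crops included, and the job is handed in when it is done.

```bash
ls; mkdir -p pics; cat > h.py <<'E'
from plant import *
import numpy as np, cv2
def snap(n,f):
    im=read_camera(n); cv2.imwrite(f'pics/{f}.png',im[:,:,::-1]); return im
def proj(n,X):
    c=camera_info(n); p=(np.array(X,float).reshape(-1,3)@np.array(c['R']).T+np.array(c['t'])); s=p[:,:2]/p[:,2:]
    s=s*(1+c['k1']*(s**2).sum(1,keepdims=True)); K=np.array(c['K']); return s@K[:2,:2].T+K[:2,2]
def ray(n,uv):
    c=camera_info(n); K=np.array(c['K']); d=np.linalg.solve(K,[uv[0],uv[1],1])[:2]; s=d.copy()
    for _ in range(30): s=d/(1+c['k1']*(s@s))
    R=np.array(c['R']); return -R.T@np.array(c['t']), R.T@np.r_[s,1]
def onz(n,uv,z):
    o,d=ray(n,uv); return o+d*(z-o[2])/d[2]
def tri(a,b):
    (o,d),(p,e)=ray('top',a),ray('side',b)
    s=np.linalg.lstsq(np.c_[d,-e],p-o,rcond=None)[0]; return (o+d*s[0]+p+e*s[1])/2,np.linalg.norm(o+d*s[0]-p-e*s[1])
E
python3 - <<'E'
from h import *
snap('top','top1');snap('side','side1');print(get_state())
for n in('top','side'):
    c=camera_info(n);print(n,c['K'],c['k1'],-np.array(c['R']).T@c['t'])
E
```

```text
pics
{'time': 0.1, 'qpos': array([-1.44799601e+00,  2.87108367e-01,  1.57806861e+00,  9.29825347e-06,
        1.27862122e+00, -1.50015092e-01]), 'dq': array([ 6.94945908e-04, -3.04121388e-03, -3.30801104e-03,  1.48372903e-04,
        6.07161192e-04, -5.57792747e-05]), 'joint_efforts': array([ 4.74389853e-04, -4.07297516e+01, -2.93700385e+01, -1.57119525e-04,
        3.40562859e-03, -1.61037732e-06]), 'eef_pos': array([ 0.18181927, -0.64941315,  0.23004407]), 'tcp_rot': array([ 9.90710466e-01,  1.35983659e-01,  1.94555451e-05, -1.10260631e-03]), 'contact_force': array([-0.28811477, -0.09015322,  0.06305847]), 'wrist_torque': array([ 0.05676399,  0.00840394, -0.01355735]), 'opening': 1.003244975998226}
top [[427.90664453   0.         277.60350269]
 [  0.         427.90664453 203.86701335]
 [  0.           0.           1.        ]] 0.011524955296387397 [ 0.44151087 -0.06154978  0.87944806]
side [[434.07776092   0.         279.46348696]
 [  0.         434.07776092 216.99223016]
 [  0.           0.           1.        ]] -0.051636552257169434 [0.38282854 0.66135913 0.57791535]
```

View pics/top1.png

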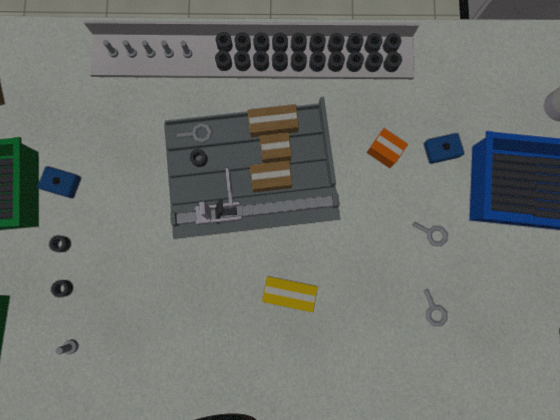

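View pics/side1.png

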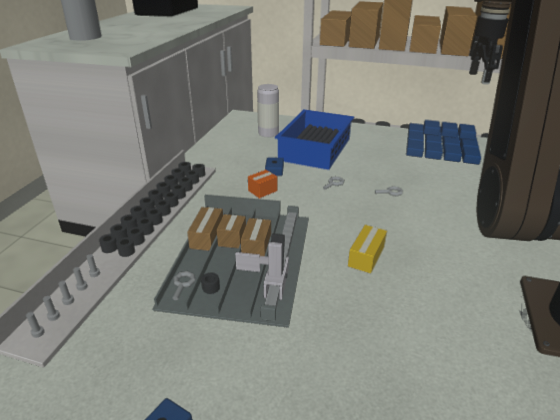

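The top view shows the display at about (165–340, 98–237), with the end wall on the right at x≈330 (-y). The stop is at about (215, 210), its lane carton at (271, 177), and the rail runs from (175, 217) to (337, 201). The side view shows the post and lever at about (276, 250). Next I'll view zoomed crops.

```bash
python3 - <<'E'
from h import *
a=cv2.imread('pics/top1.png')[90:245,155:350]; b=cv2.imread('pics/side1.png')[190:325,155:315]
cv2.imwrite('pics/c1.png',cv2.resize(a,None,fx=4,fy=4,interpolation=cv2.INTER_CUBIC)[:600])
cv2.imwrite('pics/c2.png',cv2.resize(b,None,fx=4.4,fy=4.4,interpolation=cv2.INTER_CUBIC))
E
```

```text
(no output)
```

View pics/c1.png

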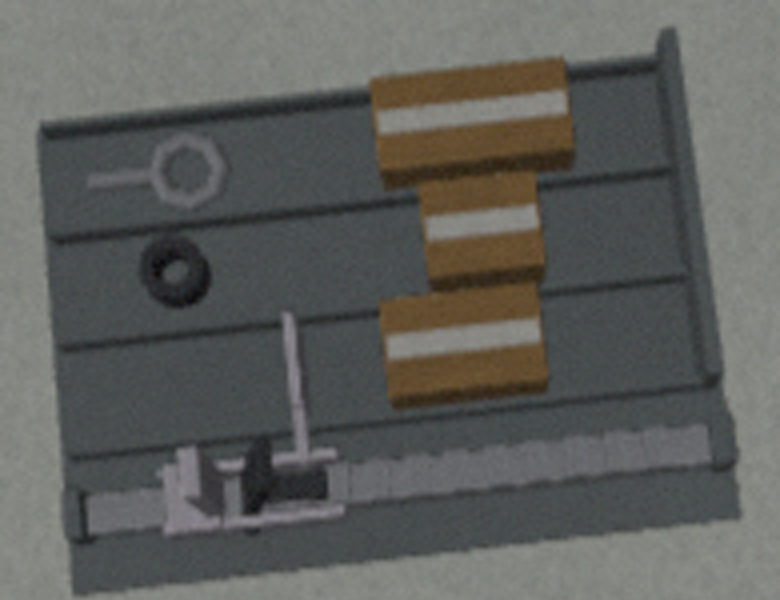

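View pics/c2.png

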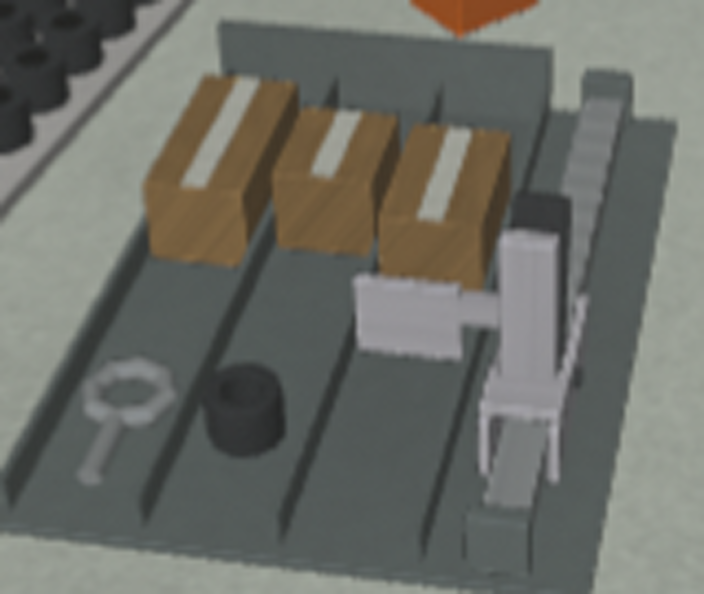

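The zoomed top crop shows the 80 mm (mid) carton in the stop's lane. The rail centre line runs from (86, 514) to (709, 446), the paddle top from (290, 315) to (305, 455), and the post top is near (190, 470). In the zoomed side crop the post's front face is x 500–556, y 235–380, with the lever tip at (543, 198).

```bash
python3 - <<'E'
from h import *
T=lambda u,v:(155+u/4-.4,90+v/4-.4)
S=lambda u,v:(155+u/4.4-.4,190+v/4.4-.4)
P=lambda s,x:print(s,np.round(x*1000,1))
r0=onz('top',T(86,514),.032);r1=onz('top',T(709,446),.032);P('rail',np.r_[r0,r1])
d=r0-r1;print('yaw',np.degrees(np.arctan2(-d[0],d[1])))
b0=onz('top',T(74,592),.006);b1=onz('top',T(740,517),.006);d=b0-b1;print('yaw plate',np.degrees(np.arctan2(-d[0],d[1])))
s0=onz('side',S(497,505),.032);s1=onz('side',S(608,100),.032)
P('side rail',np.r_[s0,s1])
for s,u in(('padtop far',(293,313)),('padtop near',(308,455)),('wall far',(657,33)),('wall near',(700,383))):
    P(s,onz('top',T(*u),.051 if 'pad' in s else .048))
c=[onz('top',T(*u),.051) for u in((380,303),(538,287),(392,390),(547,375))];P('carton',np.array(c));print(np.linalg.norm(c[0]-c[1]))
P('post top L top',onz('top',T(178,450),.117));P('R',onz('top',T(195,447),.117))
P('post side L',onz('side',S(500,233),.117));P('post side R',onz('side',S(558,236),.117))
P('tip side L',onz('side',S(515,198),.114));P('R',onz('side',S(570,202),.114))
P('pad side top L',onz('side',S(357,278),.051));P('R',onz('side',S(462,290),.051))
E
```

```text
rail [ 546.3  143.    32.   583.2 -168.    32. ]
yaw 6.768323738027135
yaw plate 6.92214807813859
side rail [ 551.3  140.6   32.   583.5 -158.7   32. ]
padtop far [645.3  40.2  51. ]
padtop near [573.9  31.   51. ]
wall far [ 794.5 -141.8   48. ]
wall near [ 612.1 -161.9   48. ]
carton [[650.7  -2.9  51. ]
 [659.6 -81.4  51. ]
 [606.7  -9.7  51. ]
 [614.9 -86.1  51. ]]
0.07901890610072629
post top L top [565.2  82.3 117. ]
R [566.6  74.7 117. ]
post side L [569.1  76.3 117. ]
post side R [546.3  71.7 117. ]
tip side L [571.5  47.7 114. ]
R [548.9  44.  114. ]
pad side top L [646.9  42.3  51. ]
R [599.5  37.2  51. ]
```

```bash
python3 -m jog '{"travel":[[20,36,0],[20,36,0],[20,36,0],[20,36,0],[20,36,0]],"dr":[[0,0,-4],[0,0,-4],[0,0,-0.8],[0,0,0],[0,0,0]],"jaw":[0,0,0,0,0]}' 30
python3 -m jog '{"travel":[[20,36,0],[20,36,0],[20,36,0],[20,36,0],[20,36,0]],"dr":[[0,0,0],[0,0,0],[0,0,0],[0,0,0],[0,0,0]],"jaw":[0,0,0,0,0]}'
python3 -m jog '{"travel":[[20,36,0],[20,36,0],[20,36,0],[20,36,0],[20,36,0]],"dr":[[0,0,0],[0,0,0],[0,0,0],[0,0,0],[0,0,0]],"jaw":[0,0,0,0,0]}'
python3 -m jog '{"travel":[[15,36,0],[15,36,0],[15,36,0],[15,36,0],[15,36,0]],"dr":[[0,0,0],[0,0,0],[0,0,0],[0,0,0],[0,0,0]],"jaw":[0,0,0,0,0]}'
python3 -m jog '{"travel":[[0,0,0],[0,0,0],[0,0,0]],"dr":[[0,0,0],[0,0,0],[0,0,0]],"jaw":[0,0,0]}'
```

```text
time: 0.52
eef_pos: [0.2823, -0.468, 0.2306]
tcp_rot: [0.998, 0.059, -0.0, -0.001]
contact_force: [0.3, 0.5, 0.8]
opening: 0.999
time: 0.93
eef_pos: [0.3822, -0.2879, 0.2309]
tcp_rot: [0.998, 0.059, -0.0, -0.0]
contact_force: [0.8, -0.9, -0.0]
opening: 1.0
time: 1.35
eef_pos: [0.4822, -0.1079, 0.2311]
tcp_rot: [0.998, 0.06, -0.0, -0.0]
contact_force: [0.8, -0.6, -0.1]
opening: 1.002
time: 1.77
eef_pos: [0.5569, 0.0721, 0.2308]
tcp_rot: [0.998, 0.06, -0.0, 0.0]
contact_force: [0.2, -0.1, 0.1]
opening: 1.001
time: 2.02
eef_pos: [0.5564, 0.0699, 0.2307]
tcp_rot: [0.998, 0.06, -0.001, 0.0]
contact_force: [-0.4, 0.4, -0.7]
opening: 1.0
```

```bash
python3 -m jog '{"travel":[[0,1,-25],[0,1,-25],[0,0,-20],[0,0,-10],[0,0,0]],"dr":[[0,0,0],[0,0,0],[0,0,0],[0,0,0],[0,0,0]],"jaw":[0,0,0,0,0]}'
python3 - <<'E'
from h import *
a=snap('top','t2')[150:240,180:280,::-1]; b=snap('side','s2')[150:290,210:340,::-1]
a=cv2.resize(a,None,fx=4,fy=4,interpolation=2);b=cv2.resize(b,None,fx=3,fy=3,interpolation=2)
c=np.zeros((420,800,3),np.uint8);c[:360,:400]=a;c[:420,405:795]=b;cv2.imwrite('pics/c3.png',c)
E
```

```text
time: 2.43
eef_pos: [0.5546, 0.0706, 0.1482]
tcp_rot: [0.998, 0.058, -0.003, -0.0]
contact_force: [-0.9, 0.0, -0.1]
opening: 0.999
```

View pics/c3.png

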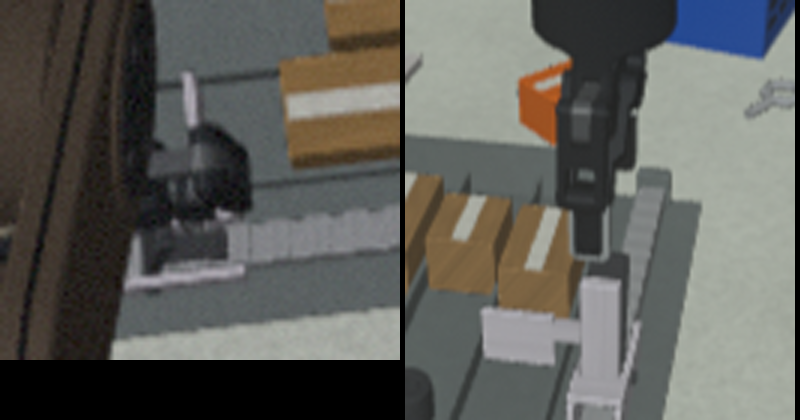

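```bash
python3 - <<'E'
from h import *
t=get_state()['eef_pos'];print(t)
y=np.array([-.118,.993,0])
for s,X in (('finger tip outer',t+y*.05+[0,0,.013]),('finger up',t+y*.05+[0,0,.035]),('post top',np.array([.5567,.072,.117])+y*.007),('post mid',np.array([.5567,.072,.08])+y*.012)):
    p=proj('side',X)[0];print(s,np.round(405+(p-[210,150])*3-[405,0]+[405,0],1)-[0,0])
E
```

```text
[0.55707734 0.07099594 0.15187681]
finger tip outer [586.3 664.6]
finger up [586.  630.9]
post top [600.1 689.1]
post mid [598.7 743.5]
```

The side view shows the finger at (590, 255) and the post at (601, 280). My projections put them at x 586 and 600, so the alignment is good to about 1–2 mm. Descending now.

```bash
python3 -m jog '{"travel":[[0,0,-18],[0,0,-18],[0,0,-18],[0,0,-15],[0,0,0]],"dr":[[0,0,0],[0,0,0],[0,0,0],[0,0,0],[0,0,0]],"jaw":[0,0,0,0,0]}' 30
python3 -m jog '{"travel":[[0,0,0],[0,0,0],[0,0,0]],"dr":[[0,0,0],[0,0,0],[0,0,0]],"jaw":[0,60,60]}' 30
python3 -m jog '{"travel":[[0,0,0],[0,0,0],[0,0,0]],"dr":[[0,0,0],[0,0,0],[0,0,0]],"jaw":[100,120,120]}' 30
python3 -m jog '{"travel":[[0,0,0],[0,0,0],[0,0,0]],"dr":[[0,0,0],[0,0,0],[0,0,0]],"jaw":[140,140,140]}' 30
```

```text
time: 2.95
eef_pos: [0.5559, 0.0716, 0.081]
tcp_rot: [0.998, 0.059, -0.001, -0.0]
contact_force: [-0.3, 0.4, -1.2]
opening: 1.0
time: 3.2
eef_pos: [0.5585, 0.0718, 0.0846]
tcp_rot: [0.998, 0.06, 0.002, 0.0]
contact_force: [-0.4, 0.2, -0.0]
opening: 0.772
time: 3.45
eef_pos: [0.5583, 0.0712, 0.0839]
tcp_rot: [0.998, 0.06, 0.002, 0.001]
contact_force: [0.7, -3.7, 2.9]
opening: 0.533
time: 3.7
eef_pos: [0.5574, 0.0717, 0.0828]
tcp_rot: [0.998, 0.06, 0.001, 0.0]
contact_force: [1.4, -4.1, 2.9]
opening: 0.449
```

```bash
python3 -m jog '{"travel":[[0,0,0],[0,0,0],[0,0,0]],"dr":[[0,0,0],[0,0,0],[0,0,0]],"jaw":[165,165,165]}' 30
python3 -m jog '{"travel":[[0,0,0],[0,0,0],[0,0,0]],"dr":[[0,0,0],[0,0,0],[0,0,0]],"jaw":[180,190,200]}' 30
python3 -m jog '{"travel":[[0,0,0],[0,0,0],[0,0,0]],"dr":[[0,0,0],[0,0,0],[0,0,0]],"jaw":[210,220,230]}' 30
```

```text
time: 3.95
eef_pos: [0.557, 0.0719, 0.0824]
tcp_rot: [0.998, 0.06, 0.0, 0.0]
contact_force: [1.0, -4.1, 3.9]
opening: 0.356
time: 4.2
eef_pos: [0.5569, 0.0729, 0.0827]
tcp_rot: [0.998, 0.06, 0.0, -0.0]
contact_force: [-0.1, 0.2, 4.1]
opening: 0.269
time: 4.45
eef_pos: [0.5569, 0.0729, 0.0826]
tcp_rot: [0.998, 0.06, 0.0, -0.0]
contact_force: [0.2, 1.5, 5.4]
opening: 0.271
```

```bash
python3 -m jog '{"travel":[[0.24,-2,0],[0.6,-5,0],[0.9,-7.5,0],[0.9,-7.5,0],[0.6,-5,0]],"dr":[[0,0,0],[0,0,0],[0,0,0],[0,0,0],[0,0,0]],"jaw":[230,230,230,230,230]}' 32
python3 -m jog '{"travel":[[0.36,-3,0],[0.24,-2,0],[0.24,-2,0],[0.24,-2,0],[0.24,-2,0]],"dr":[[0,0,0],[0,0,0],[0,0,0],[0,0,0],[0,0,0]],"jaw":[230,230,230,230,230]}'
python3 -m jog '{"travel":[[0.24,-2,0],[0.24,-2,0],[0.24,-2,0],[0.24,-2,0],[0.24,-2,0]],"dr":[[0,0,0],[0,0,0],[0,0,0],[0,0,0],[0,0,0]],"jaw":[230,230,230,230,230]}'
python3 -m jog '{"travel":[[0.24,-2,0],[0.24,-2,0],[0.24,-2,0],[0.24,-2,0],[0.24,-2,0]],"dr":[[0,0,0],[0,0,0],[0,0,0],[0,0,0],[0,0,0]],"jaw":[230,230,230,230,230]}'
```

```text
time: 4.87
eef_pos: [0.5602, 0.046, 0.0827]
tcp_rot: [0.998, 0.06, 0.0, -0.001]
contact_force: [-0.4, 3.2, 4.7]
opening: 0.268
time: 5.28
eef_pos: [0.5616, 0.0353, 0.0827]
tcp_rot: [0.998, 0.06, 0.0, -0.001]
contact_force: [0.2, 4.0, 4.5]
opening: 0.269
time: 5.7
eef_pos: [0.5628, 0.0258, 0.0827]
tcp_rot: [0.998, 0.06, 0.0, -0.001]
contact_force: [0.6, 5.4, 5.3]
opening: 0.27
time: 6.12
eef_pos: [0.564, 0.0159, 0.0827]
tcp_rot: [0.998, 0.06, 0.0, -0.001]
contact_force: [1.3, 5.2, 5.2]
opening: 0.266
```

```bash
for i in 1; do :; done
python3 -m jog '{"travel":[[0.3,-2.5,0],[0.36,-3,0],[0.36,-3,0],[0.36,-3,0],[0.36,-3,0]],"dr":[[0,0,0],[0,0,0],[0,0,0],[0,0,0],[0,0,0]],"jaw":[230,230,230,230,230]}'
python3 -m jog '{"travel":[[0.36,-3,0],[0.36,-3,0],[0.36,-3,0],[0.36,-3,0],[0.36,-3,0]],"dr":[[0,0,0],[0,0,0],[0,0,0],[0,0,0],[0,0,0]],"jaw":[230,230,230,230,230]}'
python3 -m jog '{"travel":[[0.36,-3,0],[0.36,-3,0],[0.36,-3,0],[0.3,-2.5,0],[0.24,-2,0]],"dr":[[0,0,0],[0,0,0],[0,0,0],[0,0,0],[0,0,0]],"jaw":[230,230,230,230,230]}'
python3 -m jog '{"travel":[[0.18,-1.5,0],[0.18,-1.5,0],[0.12,-1,0],[0.12,-1,0],[0.12,-1,0]],"dr":[[0,0,0],[0,0,0],[0,0,0],[0,0,0],[0,0,0]],"jaw":[230,230,230,230,230]}'
```

```text
time: 6.53
eef_pos: [0.5658, 0.0014, 0.0827]
tcp_rot: [0.998, 0.06, 0.0, -0.001]
contact_force: [0.7, 4.9, 5.1]
opening: 0.268
time: 6.95
eef_pos: [0.5677, -0.0136, 0.0827]
tcp_rot: [0.998, 0.06, 0.001, -0.001]
contact_force: [1.0, 5.4, 4.8]
opening: 0.268
time: 7.37
eef_pos: [0.5694, -0.0274, 0.0827]
tcp_rot: [0.998, 0.06, 0.001, -0.001]
contact_force: [-0.1, 4.6, 5.4]
opening: 0.27
time: 7.78
eef_pos: [0.5703, -0.034, 0.0827]
tcp_rot: [0.998, 0.06, 0.001, -0.001]
contact_force: [2.1, 4.7, 5.3]
opening: 0.263
```

```bash

python3 -m jog '{"travel":[[0.12,-1,0],[0.12,-1,0],[0.12,-1,0],[0.12,-1,0],[0.12,-1,0]],"dr":[[0,0,0],[0,0,0],[0,0,0],[0,0,0],[0,0,0]],"jaw":[230,230,230,230,230]}'
python3 -m jog '{"travel":[[0.12,-1,0],[0.12,-1,0],[0.06,-0.5,0],[0.06,-0.5,0],[0.06,-0.5,0]],"dr":[[0,0,0],[0,0,0],[0,0,0],[0,0,0],[0,0,0]],"jaw":[230,230,230,230,230]}'
```

```text
time: 8.2
eef_pos: [0.5709, -0.0394, 0.0826]
tcp_rot: [0.998, 0.06, 0.001, -0.0]
contact_force: [2.3, 4.3, 4.4]
opening: 0.265
time: 8.62
eef_pos: [0.5714, -0.043, 0.0827]
tcp_rot: [0.998, 0.06, 0.001, -0.0]
contact_force: [3.6, 4.2, 4.6]
opening: 0.266
```

```bash

python3 -m jog '{"travel":[[0.05,-0.4,0],[0.05,-0.4,0],[0.05,-0.4,0],[0.05,-0.4,0],[0.05,-0.4,0]],"dr":[[0,0,0],[0,0,0],[0,0,0],[0,0,0],[0,0,0]],"jaw":[230,230,230,230,230]}'
```

```text
time: 9.03
eef_pos: [0.5716, -0.045, 0.0827]
tcp_rot: [0.998, 0.06, 0.001, -0.0]
contact_force: [3.2, 4.3, 4.0]
opening: 0.266
```

```bash

python3 -m jog '{"travel":[[0.1,-0.3,0],[0.1,-0.3,0],[0.1,-0.3,0]],"dr":[[0,0,0],[0,0,0],[0,0,0]],"jaw":[230,230,230]}'
```

```text
time: 9.28
eef_pos: [0.5717, -0.0459, 0.0827]
tcp_rot: [0.998, 0.06, 0.001, -0.0]
contact_force: [1.4, 4.0, 5.9]
opening: 0.271
```

```bash

python3 -m jog '{"travel":[[0.1,-0.3,0],[0.05,-0.3,0],[0,0,0]],"dr":[[0,0,0],[0,0,0],[0,0,0]],"jaw":[230,230,230]}'
```

```text
time: 9.53
eef_pos: [0.5718, -0.0465, 0.0826]
tcp_rot: [0.998, 0.06, 0.0, -0.0]
contact_force: [1.6, 5.0, 6.2]
opening: 0.27
```

```bash

python3 -m jog '{"travel":[[0.03,-0.3,0],[0.03,-0.3,0],[0,0,0]],"dr":[[0,0,0],[0,0,0],[0,0,0]],"jaw":[230,230,230]}'
```

```text
time: 9.78
eef_pos: [0.5719, -0.0471, 0.0827]
tcp_rot: [0.998, 0.06, 0.001, -0.0]
contact_force: [1.7, 4.2, 5.5]
opening: 0.266
```

```bash

python3 -m jog '{"travel":[[0.03,-0.3,0],[0,0,0]],"dr":[[0,0,0],[0,0,0]],"jaw":[230,230]}'
```

```text
time: 9.95
eef_pos: [0.5719, -0.0474, 0.0827]
tcp_rot: [0.998, 0.06, 0.001, -0.0]
contact_force: [0.7, 4.6, 5.2]
opening: 0.269
```

```bash

python3 -m jog '{"travel":[[0.03,-0.3,0],[0,0,0]],"dr":[[0,0,0],[0,0,0]],"jaw":[230,230]}'
```

```text
time: 10.12
eef_pos: [0.572, -0.0477, 0.0827]
tcp_rot: [0.998, 0.06, 0.001, -0.0]
contact_force: [1.7, 4.7, 4.4]
opening: 0.267
```

```bash

python3 -m jog '{"travel":[[0.03,-0.3,0],[0.03,-0.3,0],[0,0,0]],"dr":[[0,0,0],[0,0,0],[0,0,0]],"jaw":[230,230,230]}'
```

```text
time: 10.37
eef_pos: [0.572, -0.0483, 0.0827]
tcp_rot: [0.998, 0.06, 0.001, -0.0]
contact_force: [2.1, 4.9, 5.4]
opening: 0.268
```

```bash

python3 -m jog '{"travel":[[0.03,-0.3,0],[0.03,-0.3,0],[0,0,0]],"dr":[[0,0,0],[0,0,0],[0,0,0]],"jaw":[230,230,230]}'
```

```text
time: 10.62
eef_pos: [0.5721, -0.0488, 0.0827]
tcp_rot: [0.998, 0.06, 0.001, -0.001]
contact_force: [2.2, 4.8, 5.6]
opening: 0.267
```

```bash
python3 - <<'E'
from h import *
a=snap('top','t3')[130:240,240:345,::-1]; b=snap('side','s3')[180:290,200:330,::-1]
a=cv2.resize(a,None,fx=3.7,fy=3.7,interpolation=2);b=cv2.resize(b,None,fx=3,fy=3,interpolation=2)
c=np.zeros((410,800,3),np.uint8);c[:a.shape[0],:a.shape[1]]=a;c[:330,405:795]=b;cv2.imwrite('pics/c4.png',c)
E
```

```text
(no output)
```

View pics/c4.png

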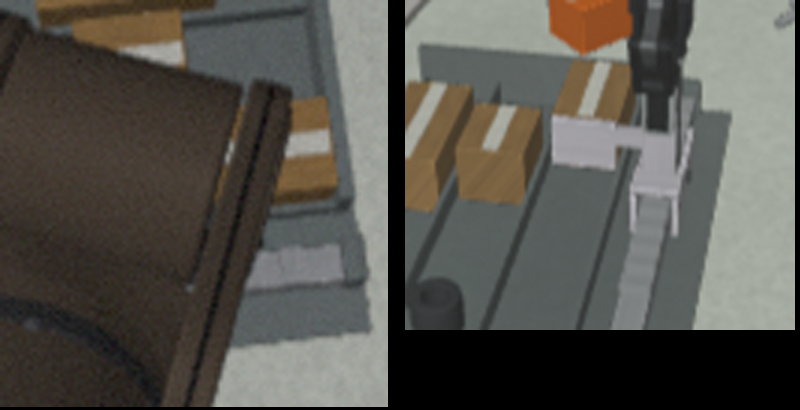

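The carton, with its right edge at (332, 140), is very nearly at the wall at x≈338. The paddle is right behind the carton. I'll carry on in small steps.

```bash

python3 -m jog '{"travel":[[0.05,-0.3,0],[0.05,-0.3,0],[0,0,0]],"dr":[[0,0,0],[0,0,0],[0,0,0]],"jaw":[230,230,230]}'
```

```text
time: 10.97
eef_pos: [0.5721, -0.0488, 0.0827]
tcp_rot: [0.998, 0.06, 0.0, -0.001]
contact_force: [1.6, 6.0, 6.2]
opening: 0.266
```

```bash

python3 -m jog '{"travel":[[0.05,-0.3,0],[0.05,-0.3,0],[0,0,0]],"dr":[[0,0,0],[0,0,0],[0,0,0]],"jaw":[230,230,230]}'
```

```text
time: 11.22
eef_pos: [0.5721, -0.0488, 0.0827]
tcp_rot: [0.998, 0.059, 0.0, -0.002]
contact_force: [1.6, 8.5, 7.7]
opening: 0.268
```

```bash

python3 -m jog '{"travel":[[0.05,-0.3,0],[0,0,0]],"dr":[[0,0,0],[0,0,0]],"jaw":[230,230]}'
```

```text
time: 11.38
eef_pos: [0.5721, -0.0488, 0.0827]
tcp_rot: [0.998, 0.059, 0.0, -0.002]
contact_force: [1.1, 9.8, 6.4]
opening: 0.267
```

```bash

python3 -m jog '{"travel":[[0.05,-0.3,0],[0,0,0]],"dr":[[0,0,0],[0,0,0]],"jaw":[230,230]}'
```

```text
time: 11.55
eef_pos: [0.5721, -0.0488, 0.0827]
tcp_rot: [0.998, 0.059, 0.0, -0.002]
contact_force: [1.0, 9.6, 7.3]
opening: 0.267
```

```bash

python3 -m jog '{"travel":[[0.03,-0.4,0],[0.03,-0.4,0],[0.03,-0.4,0],[0,0,0]],"dr":[[0,0,0],[0,0,0],[0,0,0],[0,0,0]],"jaw":[230,230,230,230]}'
```

```text
time: 11.88
eef_pos: [0.5721, -0.0488, 0.0827]
tcp_rot: [0.998, 0.059, 0.0, -0.003]
contact_force: [1.5, 14.8, 7.9]
opening: 0.265
```

```bash

python3 -m jog '{"travel":[[0.03,-0.4,0],[0.03,-0.3,0],[0,0,0]],"dr":[[0,0,0],[0,0,0],[0,0,0]],"jaw":[230,230,230]}'
```

```text
time: 12.13
eef_pos: [0.572, -0.0488, 0.0826]
tcp_rot: [0.998, 0.059, 0.0, -0.004]
contact_force: [1.0, 16.1, 8.7]
opening: 0.269
```

```bash

python3 -m jog '{"travel":[[0.03,-0.4,0],[0,0,0]],"dr":[[0,0,0],[0,0,0]],"jaw":[230,230]}'
python3 -m jog '{"travel":[[0,0,0],[0,0,0]],"dr":[[0,0,0],[0,0,0]],"jaw":[230,230]}'
python3 -m jog '{"travel":[[0,0,0]],"dr":[[0,0,0]],"jaw":[230]}'
```

```text
time: 12.3
eef_pos: [0.572, -0.0488, 0.0826]
tcp_rot: [0.998, 0.059, 0.0, -0.004]
contact_force: [0.6, 18.1, 7.9]
opening: 0.266
time: 12.47
eef_pos: [0.5721, -0.0488, 0.0827]
tcp_rot: [0.998, 0.059, 0.0, -0.004]
contact_force: [1.0, 17.3, 8.0]
opening: 0.269
time: 12.55
eef_pos: [0.572, -0.0488, 0.0826]
tcp_rot: [0.998, 0.059, 0.0, -0.004]
contact_force: [0.4, 17.1, 8.1]
opening: 0.268
```

```bash

python3 -m jog '{"travel":[[0,0,0],[0,0,0],[0,0,0],[0,0,0]],"dr":[[0,0,0],[0,0,0],[0,0,0],[0,0,0]],"jaw":[230,230,230,230]}'
python3 -m jog '{"travel":[[0,0,0],[0,0,0]],"dr":[[0,0,0],[0,0,0]],"jaw":[192,186]}' 25
```

```text
time: 12.88
eef_pos: [0.572, -0.0488, 0.0826]
tcp_rot: [0.998, 0.059, 0.0, -0.004]
contact_force: [0.6, 18.0, 8.4]
opening: 0.265
time: 13.05
eef_pos: [0.5721, -0.0489, 0.0826]
tcp_rot: [0.998, 0.059, 0.0, -0.004]
contact_force: [1.5, 16.4, 8.5]
opening: 0.27
```

```bash

python3 -m jog '{"travel":[[0,0,0],[0,0,0]],"dr":[[0,0,0],[0,0,0]],"jaw":[180,180]}'
```

```text
time: 13.22
eef_pos: [0.5721, -0.0497, 0.0824]
tcp_rot: [0.998, 0.059, 0.0, -0.004]
contact_force: [1.1, 12.0, 5.5]
opening: 0.297
```

```bash

python3 -m jog '{"travel":[[0.1,-0.8,0],[0.1,-0.8,0],[0,0,0]],"dr":[[0,0,0],[0,0,0],[0,0,0]],"jaw":[174,168,168]}'
```

```text
time: 13.47
eef_pos: [0.5723, -0.0517, 0.0821]
tcp_rot: [0.998, 0.058, 0.0, -0.004]
contact_force: [2.3, 11.9, 4.8]
opening: 0.335
```

```bash

python3 -m jog '{"travel":[[0.1,-0.8,0],[0.1,-0.8,0],[0,0,0]],"dr":[[0,0,0],[0,0,0],[0,0,0]],"jaw":[162,156,156]}'
```

```text
time: 13.72
eef_pos: [0.5722, -0.0537, 0.0817]
tcp_rot: [0.998, 0.058, -0.0, -0.003]
contact_force: [2.3, 10.2, 3.8]
opening: 0.392
```

```bash

python3 -m jog '{"travel":[[0.1,-0.8,0],[0.1,-0.8,0],[0,0,0]],"dr":[[0,0,0],[0,0,0],[0,0,0]],"jaw":[150,144,144]}'
```

```text
time: 13.97
eef_pos: [0.5721, -0.0557, 0.0813]
tcp_rot: [0.998, 0.058, -0.001, -0.003]
contact_force: [2.4, 8.5, 2.9]
opening: 0.438
```

```bash

python3 -m jog '{"travel":[[0.1,-0.8,0],[0.1,-0.8,0],[0,0,0]],"dr":[[0,0,0],[0,0,0],[0,0,0]],"jaw":[138,132,132]}'
python3 -m jog '{"travel":[[0,0,0],[0,0,0],[0,0,0]],"dr":[[0,0,0],[0,0,0],[0,0,0]],"jaw":[126,120,110]}'
```

```text
time: 14.22
eef_pos: [0.5719, -0.0578, 0.0809]
tcp_rot: [0.998, 0.059, -0.001, -0.003]
contact_force: [2.3, 8.8, 1.7]
opening: 0.485
time: 14.47
eef_pos: [0.5718, -0.0603, 0.0812]
tcp_rot: [0.998, 0.06, -0.001, 0.0]
contact_force: [0.4, -0.2, -0.7]
opening: 0.568
```

```bash

python3 -m jog '{"travel":[[0,0,0],[0,0,0],[0,0,0],[0,0,0],[0,0,0]],"dr":[[0,0,0],[0,0,0],[0,0,0],[0,0,0],[0,0,0]],"jaw":[80,40,0,0,0]}'
```

```text
time: 14.88
eef_pos: [0.573, -0.0601, 0.0824]
tcp_rot: [0.998, 0.059, 0.0, 0.0]
contact_force: [-0.6, 0.2, -0.5]
opening: 0.998
```

```bash

python3 -m jog '{"travel":[[0,0,10],[0,0,20],[0,0,30],[0,0,35],[0,0,35]],"dr":[[0,0,0],[0,0,0],[0,0,0],[0,0,0],[0,0,0]],"jaw":[0,0,0,0,0]}'
python3 -m jog '{"travel":[[0,-35,10],[0,-35,0],[-10,-35,0],[-10,-35,0],[-10,-35,0]],"dr":[[0,0,0],[0,0,0],[0,0,0],[0,0,0],[0,0,0]],"jaw":[0,0,0,0,0]}'
python3 -m jog '{"travel":[[-10,-35,0],[-10,-35,0],[-10,-35,0],[-10,-35,0],[0,0,0]],"dr":[[0,0,0],[0,0,0],[0,0,0],[0,0,0],[0,0,0]],"jaw":[0,0,0,0,0]}'
python3 - <<'E'
from h import *
a=snap('top','t4')[90:245,240:350,::-1]; b=snap('side','s4')[190:300,195:315,::-1]
a=cv2.resize(a,None,fx=3.8,fy=3.8,interpolation=2);b=cv2.resize(b,None,fx=3,fy=3,interpolation=2)
c=np.zeros((590,800,3),np.uint8);c[:a.shape[0],:a.shape[1]]=a;c[:330,430:790]=b;cv2.imwrite('pics/c5.png',c)
E
```

```text
time: 15.3
eef_pos: [0.5724, -0.0598, 0.2139]
tcp_rot: [0.998, 0.06, -0.0, -0.0]
contact_force: [1.4, 0.2, 1.0]
opening: 0.999
time: 15.72
eef_pos: [0.5426, -0.2364, 0.2236]
tcp_rot: [0.998, 0.06, 0.001, 0.0]
contact_force: [0.9, -0.9, 0.0]
opening: 1.0
time: 16.13
eef_pos: [0.5008, -0.3808, 0.2234]
tcp_rot: [0.998, 0.057, -0.0, 0.002]
contact_force: [0.1, -0.3, -0.3]
opening: 0.999
```

View pics/c5.png

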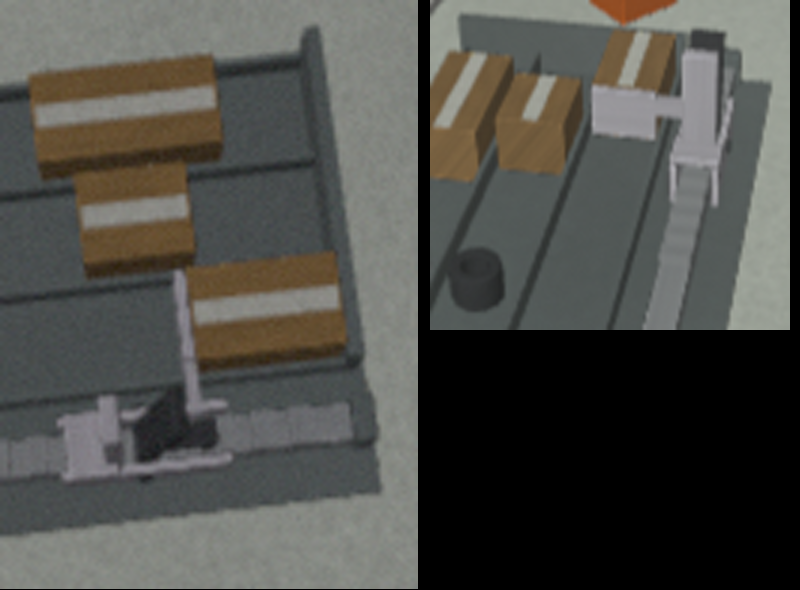

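```bash
python3 - <<'E'
from h import *
S=lambda u,v:(195+(u-430)/3-.3,190+v/3-.3)
T=lambda u,v:(240+u/3.8-.4,90+v/3.8-.4)
for s,p,z in(('post',(702,52),.117),('tip',(708,32),.114)): print(s,onz('side',S(*p),z)*1000)
for s,p,z in(('pad face top',(186,275),.051),('carton L',(188,268),.051),('carton R',(335,255),.051),('wall',(338,250),.048),('post top',(108,398),.117),('tip',(183,388),.114)): print(s,onz('top',T(*p),z)*1000)
im=cv2.imread('pics/side1.png'); 
for f,x0,x1,y0,y1 in(('side1',265,292,225,280),('s4',276,298,195,250)):
    g=cv2.imread(f'pics/{f}.png',0)[y0:y1,x0:x1].astype(int); print(f,x0,y0); print(g[::1,(x1-x0)//2-4:(x1-x0)//2+6:3].T)
print(get_state()['contact_force'])
E
```

```text
post [571.32838062 -45.65104859 117.        ]
tip [575.4265664  -76.18484708 114.        ]
pad face top [658.28338247 -80.34154238  51.        ]
carton L [662.06692868 -81.3735059   51.        ]
carton R [ 669.69503102 -158.49624863   51.        ]
wall [ 673.24938464 -160.45417176   48.        ]
post top [580.42904215 -41.94367336 117.        ]
tip [586.13375842 -77.72145455 114.        ]
side1 265 225
[[ 88  87  83  73  67  62  59  59  56  56  59  59  58  58  58  56  63 114
  143 150 159 156 148 148 149 148 149 148 149 149 149 149 149 149 149 149
  148 148 149 148 148 147 147 147 147 147 147 146 146 147 146 145 147 147
  145]
 [ 75  83  86  87  88  87  88  88  75  59  57  58  57  58  58  57  59  85
  124 145 158 157 147 147 148 148 148 148 147 148 148 148 148 147 148 148
  147 147 147 147 146 146 147 146 146 145 145 146 145 145 146 144 146 147
  145]
 [ 87  88  86  87  88  89  88  88  83  66  57  59  59  60  59  59  57  62
  109 142 154 154 147 146 146 145 145 145 145 145 145 144 143 143 142 143
  143 142 142 142 142 141 141 141 140 140 140 138 138 137 138 141 145 147
  146]
 [ 91  
[... 488 characters left out ...]
  62  60  60  59  61  93 132 154 155 148 148 148
  148 148 148 148 148 148 148 149 148 147 148 148 148 148 147 147 147 147
  147 147 147 146 146 146 146 146 147 146 145 144 151 152 126 110 118 117
  119]
 [160 161 159 157 143 102  63  60  62  61  60  74 116 146 155 155 152 151
  152 152 151 150 150 150 149 149 148 147 148 147 147 147 146 145 145 145
  144 144 141 141 140 139 141 143 147 148 145 146 158 160 142 141 155 156
  152]
 [158 158 158 158 157 121  67  66  69  69  63  58  58  59  57  56  55  62
   70  69  67  68  74  82  82  80  87  97 100  98  96 105 111 111 118 119
  123 144 156 153 151 153 142 120 105  94  90  87  85  88  87  87  85  85
   85]]
[ 0.22243608  0.02663295 -0.91917189]
```

The lever is back at its rest spread: 30 mm from post edge to blade tip now, against 28 mm at the start. With the pawl riding on a tooth it would be about 13 mm less. The paddle, carton and wall are in line to within about 2 mm, and the other cartons and the bushing look undisturbed.

```bash
python3 -c "
from plant import *
print(sign_off())"
```

```text
the job is handed in; nothing more can be done
None
```

The lane is closed up and the job is handed in. The stop's lane held the 80 mm carton, and the stop now looks locked behind it, about 121–122 mm along the rail. I finished with the arm clear after about 16 s of the 53 s.

**What I did**
- I squeezed the lever fully against the post with a 30–32 N grip and kept it squeezed all the way along the rail.
- I pressed the carton home at 17–18 N on the tool for about 0.6 s. Less about 3–4 N of stop friction, that is roughly 14–15 N on the carton.
- I then eased the jaws open while still pushing lightly forward, so the stop would not slide back as the pawl dropped.

**Last checks**
- **Lever:** it is back at its full rest angle. The gap from post to blade tip measured about 30 mm, against 28 mm at the start, so the pawl is in a notch.
- **Carton:** the paddle, carton and end wall line up to within about 2 mm, which is as fine as the cameras can tell. I could not measure a smaller gap.
- **Robot:** it touches nothing; the contact force reads about zero.
- **Other items:** the two other cartons and the bushing look unmoved. The last close-up did not include the eyebolt, but the arm never went near it.

No check failed. One disagreement: the carton reached the wall about 1–2 mm later than my first estimate, within the notch play and measuring error.

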